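# Press the lid buttons of three airtight boxes

### The job

Check that the lid buttons of the three airtight food boxes on the worktop are springy: with the tips of the closed gripper fingers, lightly press the round button in the middle of the lid well in (at least half-way) and let it spring back up, first on the low square box, then on the round jar, then on the tall square box. Do not press hard, do not lift, shift or tip the boxes, and leave the pepper shaker, tea light, espresso cup and mug that stand around them alone.

Things in the scene. Friction and masses are not known exactly. Their poses are not given: they have to be found in the camera images.
- low_button_top (a point): button of the low square box, 60 mm above the worktop; the point is the middle of the button's top face, z up. The button is 36 mm across, stands 10 mm proud of the lid, is rigid, sinks 8 mm at most against a spring of 1 N per mm (8 N fully down) and springs back by itself
- round_button_top (a point): button of the round jar, 95 mm above the worktop; the point is the middle of the button's top face, z up. The button is 36 mm across, stands 10 mm proud of the lid, is rigid, sinks 8 mm at most against a spring of 1 N per mm (8 N fully down) and springs back by itself
- tall_button_top (a point): button of the tall square box, 125 mm above the worktop; the point is the middle of the button's top face, z up. The button is 36 mm across, stands 10 mm proud of the lid, is rigid, sinks 8 mm at most against a spring of 1 N per mm (8 N fully down) and springs back by itself
- low_button (a joint): how far the low box's button is pressed in: 0 up, 0.008 m fully down
- round_button (a joint): how far the round jar's button is pressed in: 0 up, 0.008 m fully down
- tall_button (a joint): how far the tall box's button is pressed in: 0 up, 0.008 m fully down
- low_box: low square clear box with a white lid, 96 x 96 mm, 50 mm high without its button, 0.35 kg, loose; origin at the centre of its underside, z up. The three boxes stand at least 190 mm apart, centre to centre
- round_jar: round clear jar with a white lid, 90 mm diameter, 85 mm high without its button, 0.45 kg, loose; origin at the centre of its underside, z up
- tall_box: tall square clear box with a white lid, 74 x 74 mm, 115 mm high without its button, 0.45 kg, loose; origin at the centre of its underside, z up. Wall cabinets hang from 0.55 m above the worktop, their fronts and handles 0.54 m ahead of the robot: go low and straight from box to box, as a wide swing can bring the arm against them
- shaker: pepper shaker, glass with a grey domed top, 44 mm diameter, 90 mm high, loose, stands between two boxes; origin at the centre of its underside; leave alone
- candle: tea light, 38 mm diameter, 17 mm high, loose, stands between two boxes; origin at the centre of its underside; leave alone
- cup: white espresso cup, 63 x 87 x 52 mm with its handle, loose, to the right; origin at the middle of its underside; leave alone
- mug: white mug, 86 x 120 x 102 mm with its handle, loose, to the left; origin at the middle of its underside; leave alone
Things that resemble listed ones, but are neither listed nor needed, are in the scene too. Leave any purple look-alike of the round_jar alone.

How it is judged (in metres and radians):
On the way, in this order (a step that is already met when the one before it is completed fails the run):
1. the fingers press the low square box's button in by half its travel (value of joint low_button above 0.0035 m and contact force between the fingers and low_box above 0.5 N), for 0.04 s.
2. the fingers are off the low square box and its button is up again (value of joint low_button below 0.0015 m and contact force between the fingers and low_box below 0.05 N), for 0.1 s.
3. the fingers press the round jar's button in by half its travel (value of joint round_button above 0.0035 m and contact force between the fingers and round_jar above 0.5 N), for 0.04 s.
4. the fingers are off the round jar and its button is up again (value of joint round_button below 0.0015 m and contact force between the fingers and round_jar below 0.05 N), for 0.1 s.
5. the fingers press the tall square box's button in by half its travel (value of joint tall_button above 0.0035 m and contact force between the fingers and tall_box above 0.5 N), for 0.04 s.
6. the fingers are off the tall square box and its button is up again (value of joint tall_button below 0.0015 m and contact force between the fingers and tall_box below 0.05 N), for 0.1 s.
At the end, for the whole second after the job is handed in: the three buttons have been pressed in order and are up again (within 1.5 mm); the three boxes stand upright (within 0.05 rad) within 15 mm of where they stood, and the four bystanders within 20 mm of where they stood (value of joint each of low_button, round_button, tall_button below 0.0015 m and distance of each of low_box, round_jar, tall_box from where it was at the start of the episode below 0.015 m and angle between each of low_box, round_jar, tall_box's own z axis and vertical below 0.05 rad and distance of each of shaker, candle, cup, mug from where it was at the start of the episode below 0.02 m); the robot touches nothing.
It fails at once if one of the three boxes is pressed hard (over 35 N) (contact force between any of the fingers, the arm and low_box above 35 N or contact force between any of the fingers, the arm and round_jar above 35 N or contact force between any of the fingers, the arm and tall_box above 35 N).
It fails at once if one of the three boxes is shifted or lifted by more than 15 mm (distance of any of low_box, round_jar, tall_box from where it was at the start of the episode above 0.015 m).
It fails at once if one of the three boxes is tipped (over 0.15 rad) (angle between any of low_box, round_jar, tall_box's own z axis and vertical above 0.15 rad).
It fails at once if the pepper shaker, tea light, espresso cup or mug is moved by more than 20 mm (distance of any of shaker, candle, cup, mug from where it was at the start of the episode above 0.02 m).
It also fails if it takes over 48 s, if anything falls off the work surface, if the arm or the gripper's body presses on something with over 40 N, if the wrist force passes 120 N, or if a joint passes its speed limit or range.

### The arm

A 6-joint arm with a two-finger parallel gripper is mounted at the origin on a cart in front of the work surface, level with it; the furniture and walls round the work are solid. World frame = base frame: x ahead of the robot, y to its left, z up, the work surface at z = 0. Lengths are in m, angles in degrees, forces in N, time in s.
With the tool pointing down it reaches from about 0.25 to 0.725 m from the base axis. Payload 9.7 kg.
Tool frame: the origin (TCP) lies midway between the tips of the shut fingers; the grasp point (between the pads) lies 19 mm behind it; z points along the fingers, y is the line along which they close (so a half turn about z gives the same grasp; the last joint's range is limited). The gripper opens to 85 mm and grips with 20 to 120 N. Pads are 22 mm wide; open, the fingers measure 114 mm over their backs; the gripper's body (76 mm by 85 mm) begins 54 mm behind the grasp point. The pads swing forward as they close: fully open they stand 13 mm farther back than shut.
Start: joints at [-73.224, 4.979, 10.078, 95.1, 0, 90], TCP at [0.159, -0.527, 0.231] pointing down, gripper open.
Joint ranges: [-179.16, 179.16], [-48.56, 103.87], [-65.8, 70.77], [-126.05, 130.52], [-82.76, 87.17], [-180, 180]. Speed limits (degrees/s): [127.2, 127.2, 147.25, 180, 180, 180].

### API

Orientations are given as [roll, pitch, yaw] about the fixed x, y, z axes, in that order (R = Rz(yaw) Ry(pitch) Rx(roll)).
In Python, from workcell import bot gives the robot as it stands. The module is installed in compiled form; this text tells all that it offers.
- The arm moves only by the tool send_rows, never from a script. Its argument "moves" is one flat list of numbers, 7 for each row, row after row: the shift along the world's x, y, z normalised to -1 to 1, where 1 is 0.025 m, then the turn, a rotation vector about the world's x, y, z normalised to -1 to 1, where 1 is 0.15 rad, then the closure, from -1 (fully open) to 1 (shut), so that 0 is half open. A call has 1 to 8 rows; each row shifts and turns the commanded pose from where the row before left it; what a row does not reach is not made up. A row lasts 1/8 s, in which the tool goes at most 62.5 mm and 10.7 degrees, less where a joint would pass 70% of its speed; a pose out of reach is approached as far as the arm can. A call with a number of a shift or a turn outside -1 to 1 is refused whole. A call with a gripper value outside its range is refused whole. The fingers move at their own pace and stop on an object; "squeeze" is the grip in N (left out, the last holds). Time passes only in rows, so rows that do not move let the fingers close. It gives the time, the measured TCP pose, the force, the opening and the grip force at its end, in the units of the state.
- bot.get_obs(): the state, without advancing time (a new reading comes with each control period).
- bot.camera(name): name is "side" or "top"; returns a dict with "color" (480x640x3 uint8, red, green, blue), "camera_matrix" (3x3 intrinsics, pixels), "R" (3x3) and "t" (3): a world point X has camera coordinates R X + t. Camera axes: x right, y down, z forward; pixel columns grow to the right and rows downward; lengths in m; the calibration is good to about 2 mm. A picture is of the moment at which its call begins. There is no depth.
- bot.job_done(): hands the job in; it is judged then, once.
Trained networks look in the newest picture that a camera, given by its name, has taken for a name from the list of things; names that differ only in an ending like _2 or _b are one class to them, and where a whole thing is asked for, a point or a joint stands for the part that bears it (a point fixed in the world has none). Each returns a list of dicts, best first, with "p" (0 to 1); they miss things now and then, are a little off and sometimes report something else, mostly with a low value. They report only what shows in the picture. A call takes as long as a camera call. They do not tell look-alikes from the thing itself.
- bot.boxes_of(camera, query): "extent" ([left, top, right, bottom] in pixels, round what is visible of it).
- bot.trace(camera, query): "region" (480x640 bool, what is visible of it) and "extent" ([left, top, right, bottom] in pixels, round what is visible of it).
- bot.landmark_of(camera, query): "pixel" ([column, row] in pixels: a listed point, or the origin of a listed thing).
The state is a dict: "time": time; "q": joint angles; "qd": joint speeds; "joint_efforts": joint torques, N m; "ee_pos": TCP position; "tcp_rot": TCP orientation; "wrist_force": force on the tool from outside, world axes, zero at the start; "torque": the same for the moment, N m; "opening": finger opening in m; "grasp_force": force on a finger pad.
Only numpy, scipy, OpenCV 4.12 (cv2) and the standard library are available. Lean on these libraries where they do the work, as an engineer would, in place of code of your own. Each camera call takes 0.05 s, during which the arm holds its last target. There are 200 camera calls.

## Working session

There is one attempt and no reset: what is moved stays moved. The work goes in short steps, Python scripts to look and compute and a tool call to move; the robot and the scene stay as the last step left them, time stands still between calls to the robot, and variables do not carry over. Pictures are saved under pics/ and viewed, at most 10 in all, crops included, and the job is handed in when it is done.

Besides the shell and the picture viewer there is one more tool, called after "Request:" as name(argument=value, ...) on one line, values as JSON. send_rows: Moves the arm, as the interface text tells. Its arguments: {"type":"object","properties":{"moves":{"type":"array"},"squeeze":{"type":"number"}},"required":["moves"]}

```bash
mkdir -p pics; cat > h.py <<'E'
from workcell import bot
import numpy as np, cv2
def ray(c,px,z):
    K,R,t=(np.array(c[k],float) for k in("camera_matrix","R","t"))
    d=R.T@np.linalg.solve(K,[px[0],px[1],1]); o=-R.T@t
    return o+d*(z-o[2])/d[2]
E
python3 - <<'E'
from h import *
for n in("top","side"):
    c=bot.camera(n); cv2.imwrite(f"pics/{n}0.png",c["color"][...,::-1])
    print(n,np.round(-np.array(c["R"]).T@c["t"],3))
    for q,z in(("low_button_top",.06),("round_button_top",.095),("tall_button_top",.125),("shaker",0),("candle",0),("cup",0),("mug",0)):
        for l in bot.landmark_of(n,q)[:3]: print(q,round(l["p"],2),np.round(l["pixel"],1),np.round(ray(c,l["pixel"],z),3))
o=bot.get_obs();print(o["time"],o["ee_pos"],o["tcp_rot"],o["wrist_force"])
E
```

```text
top [-0.562  0.534  1.639]
low_button_top 0.66 [257.7 276.2] [0.438 0.271 0.06 ]
round_button_top 0.47 [326.5 240.4] [ 0.44  -0.     0.095]
round_button_top 0.39 [429.9 194.8] [ 0.447 -0.449  0.095]
round_button_top 0.19 [194.6 309.7] [0.394 0.509 0.095]
tall_button_top 0.54 [259.1 275.9] [0.396 0.277 0.125]
shaker 0.54 [354.9 231.4] [ 0.489 -0.149  0.   ]
shaker 0.53 [439.4 198.2] [ 0.476 -0.533  0.   ]
candle 0.56 [300.  278.6] [0.396 0.131 0.   ]
cup 0.58 [440.2 194.3] [ 0.492 -0.548  0.   ]
mug 0.58 [194. 311.] [ 0.449  0.511 -0.   ]
side [ 0.315 -1.042  0.919]
round_button_top 0.73 [343.  356.6] [ 0.436 -0.425  0.095]
round_button_top 0.54 [321.8 231.9] [0.452 0.015 0.095]
tall_button_top 0.44 [299.8 179.4] [0.416 0.265 0.125]
shaker 0.56 [345.3 289.4] [ 0.496 -0.131  0.   ]
candle 0.51 [302.1 236.6] [0.403 0.123 0.   ]
cup 0.62 [378.  426.6] [ 0.491 -0.539  0.   ]
mug 0.97 [304.6 177. ] [0.451 0.485 0.   ]
0.8 [ 0.15869451 -0.52658432  0.23129601] [-1.79998744e+02  2.11618217e-03  1.67719276e+01] [-0.13735962  0.25673917  0.28566113]
```

View pics/top0.png

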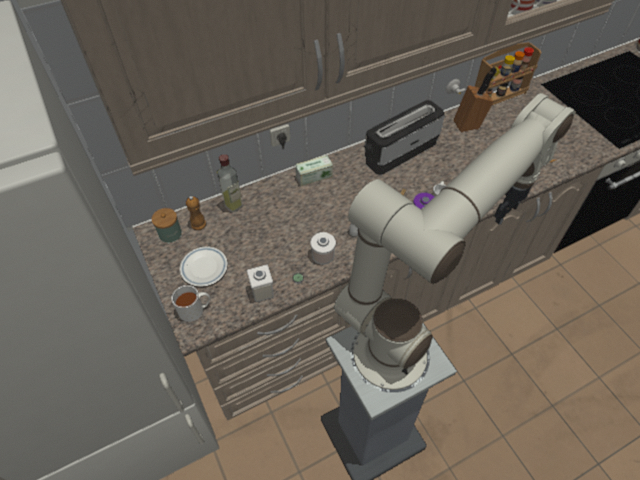

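View pics/side0.png

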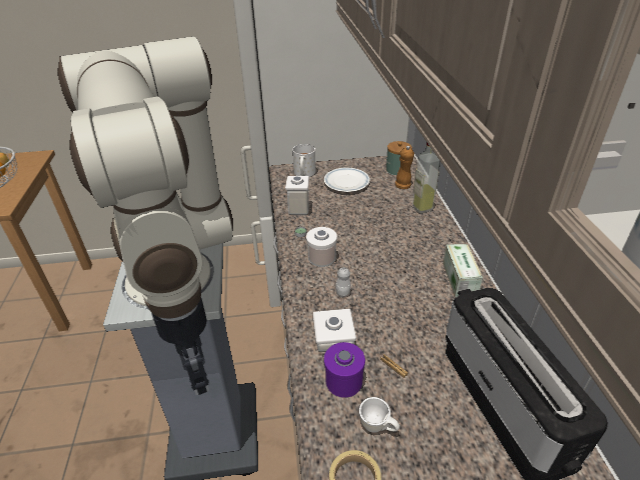

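The side picture shows the low white box with its button at (334,323), a purple jar at (344,357), the white round jar at (321,233) and the tall box at (297,180). There are two round jar candidates: the purple one at (344,357) is the look-alike, and the white-lidded clear one at (321,233) fits the description. I'll confirm this in an enlarged crop.

```bash
python3 - <<'E'
from h import *
c=cv2.imread("pics/side0.png")
a=cv2.resize(c[165:405,270:410],None,fx=2.5,fy=2.5,interpolation=cv2.INTER_CUBIC)
t=cv2.imread("pics/top0.png")
b=cv2.resize(t[225:310,240:350],None,fx=4,fy=4,interpolation=cv2.INTER_CUBIC)
im=np.zeros((600,800,3),np.uint8); im[:,:350]=a; im[:340,355:795]=b; cv2.imwrite("pics/crop.png",im)
E
```

```text
(no output)
```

View pics/crop.png

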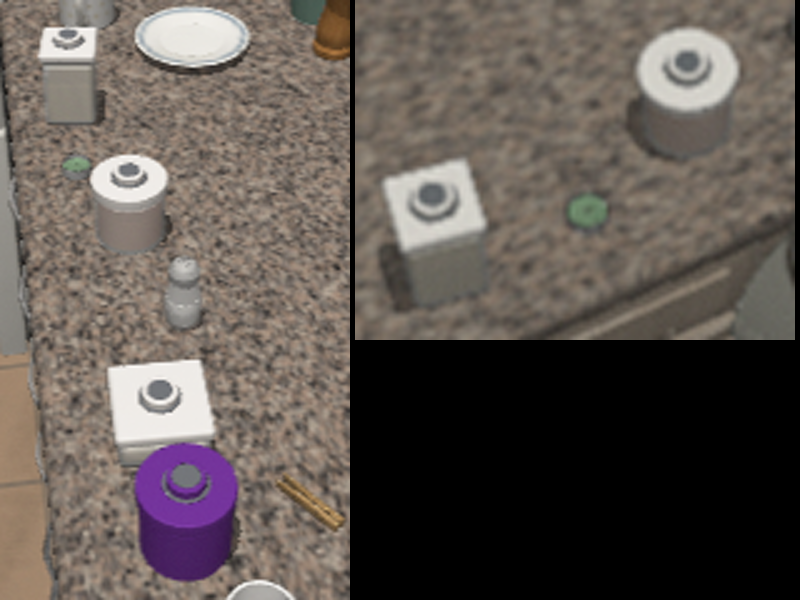

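The crop confirms it: the round jar is the white-lidded one, with its button at side (321.6,233.4) and top (323,241). The purple one is the decoy. The low button is at side (334,321), and the tall button is at side (297,180) and top (259,274).

```bash
python3 - <<'E'
from h import *
s=bot.camera("side");t=bot.camera("top")
for n,p,z in(("low",(333.8,320.7),.06),("round",(321.4,233.2),.095),("tall",(297,179.6),.125),("purple",(343.8,355),.095)): print(n,ray(s,p,z).round(4))
for n,p,z in(("round",(322.7,241),.095),("tall",(259,273.5),.125)): print(n,ray(t,p,z).round(4))
print(bot.get_obs()["time"])
E
```

```text
low [ 0.4378 -0.2914  0.06  ]
round [0.4504 0.0093 0.095 ]
tall [0.4065 0.2653 0.125 ]
purple [ 0.4385 -0.4208  0.095 ]
round [0.4443 0.0131 0.095 ]
tall [0.4049 0.2735 0.125 ]
0.9
```

Request:
send_rows(moves=[0.92,0.79,0,0,0,0,1,0.92,0.79,0,0,0,0,1,0.92,0.79,0,0,0,0,1,0.92,0.79,0,0,0,0,1,0.92,0.79,0,0,0,0,1,0.92,0.79,0,0,0,0,1,0.92,0.79,0,0,0,0,1,0.92,0.79,0,0,0,0,1], squeeze=20)

```text
time: 1.9
ee_pos: [0.3434, -0.3679, 0.2314]
tcp_rot: [180.0, -0.0, 16.8]
wrist_force: [-0.3, -0.5, -0.2]
opening: -0.0002
grasp_force: 0.0
```

Request:
send_rows(moves=[0.92,0.79,0,0,0,0,1,0.92,0.79,0,0,0,0,1,0.92,0.79,-0.5,0,0,0,1,0.92,0.79,-0.8,0,0,0,1,0,0,-1,0,0,0,1,0,0,-1,0,0,0,1,0,0,0,0,0,0,1,0,0,0,0,0,0,1])

```text
time: 2.9
ee_pos: [0.435, -0.2898, 0.1499]
tcp_rot: [180.0, -0.0, 16.8]
wrist_force: [-0.2, -0.3, 0.1]
opening: -0.0004
grasp_force: 0.0
```

Request:
send_rows(moves=[0,0,-1,0,0,0,1,0,0,-1,0,0,0,1,0,0,-0.8,0,0,0,1,0,0,0,0,0,0,1])

```text
time: 3.4
ee_pos: [0.4345, -0.2896, 0.0788]
tcp_rot: [-180.0, 0.0, 16.8]
wrist_force: [-0.4, 0.1, 0.2]
opening: -0.0004
grasp_force: 0.0
```

```bash
python3 - <<'E'
from h import *
s=bot.camera("side");t=bot.camera("top")
o=bot.get_obs();print(o["ee_pos"],o["wrist_force"])
a=cv2.resize(s["color"][230:400,270:400,::-1],None,fx=3,fy=3,interpolation=cv2.INTER_CUBIC)
b=cv2.resize(t["color"][140:310,330:460,::-1],None,fx=3,fy=3,interpolation=cv2.INTER_CUBIC)
cv2.imwrite("pics/low1.png",np.hstack([a,b]))
E
```

```text
[ 0.43526944 -0.29004045  0.0803336 ] [-0.21210804  0.7046604   1.30003956]
```

View pics/low1.png

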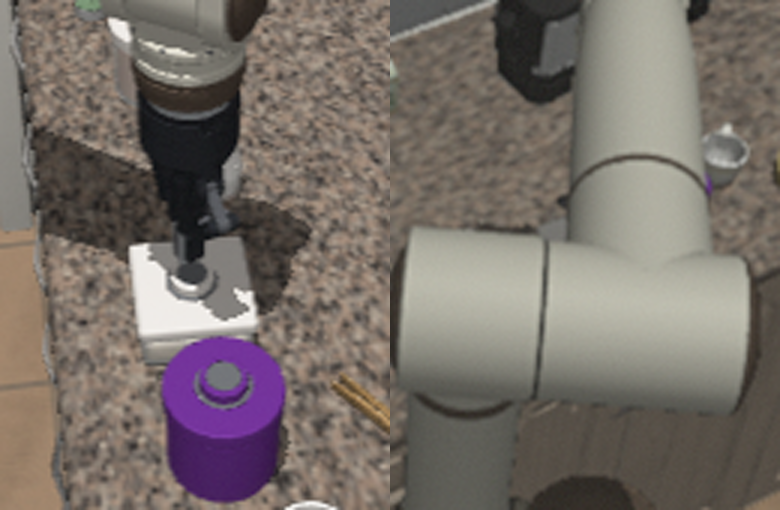

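The side picture shows the shut fingertips at about crop (191,257), right above the low button at (191,278). Next I'll press 6 mm.

Request:
send_rows(moves=[0.06,0,-0.6,0,0,0,1,0,0,-0.24,0,0,0,1,0,0,-0.2,0,0,0,1,0,0,0,0,0,0,1,0,0,0,0,0,0,1])

```text
time: 4.12
ee_pos: [0.4364, -0.2896, 0.0534]
tcp_rot: [180.0, -0.0, 16.8]
wrist_force: [-1.4, 2.5, 6.3]
opening: 0.0001
grasp_force: 3.3
```

Request:
send_rows(moves=[0,0,-0.02,0,0,0,1,0,0,0.4,0,0,0,1,0,0,0.6,0,0,0,1,0,0,0,0,0,0,1,0,0,1,0,0,0,1,0,0,1,0,0,0,1,0,0,1,0,0,0,1,0,0,1,0,0,0,1])

```text
time: 5.12
ee_pos: [0.4361, -0.2895, 0.1778]
tcp_rot: [-180.0, 0.0, 16.8]
wrist_force: [0.1, -0.4, -0.7]
opening: 0.0001
grasp_force: 0.0
```

Request:
send_rows(moves=[0,0.8,0.7,0,0,0,1,0.05,1,0,0,0,0,1,0.05,1,0,0,0,0,1,0.05,1,0,0,0,0,1,0.05,1,0,0,0,0,1,0.05,1,0,0,0,0,1,0.05,1,0,0,0,0,1,0.05,1,0,0,0,0,1])

```text
time: 6.12
ee_pos: [0.4445, -0.0929, 0.1945]
tcp_rot: [-180.0, 0.0, 16.8]
wrist_force: [0.2, -0.1, -0.7]
opening: 0.0
grasp_force: 0.0
```

Request:
send_rows(moves=[0.05,1,0,0,0,0,1,0.05,1,0,0,0,0,1,0,1,0,0,0,0,1,0,1,0,0,0,0,1,0,0.2,-0.8,0,0,0,1,0,0,-0.8,0,0,0,1,0,0,-0.8,0,0,0,1,0,0,0,0,0,0,1])

```text
time: 7.12
ee_pos: [0.4461, 0.011, 0.1334]
tcp_rot: [-179.9, 0.2, 16.8]
wrist_force: [0.7, 0.3, -0.0]
opening: -0.0003
grasp_force: 0.0
```

Request:
send_rows(moves=[0,0,-0.8,0,0,0,1,0,0,-0.4,0,0,0,1,0,0,-0.24,0,0,0,1,0,0,-0.2,0,0,0,1,0,0,0,0,0,0,1,0,0,0,0,0,0,1])

```text
time: 7.88
ee_pos: [0.4476, 0.0104, 0.0942]
tcp_rot: [180.0, -0.0, 16.8]
wrist_force: [0.5, 0.8, 1.1]
opening: -0.0002
grasp_force: 0.4
```

Request:
send_rows(moves=[0,0,-0.2,0,0,0,1,0,0,0,0,0,0,1,0,0,0,0,0,0,1])

```text
time: 8.25
ee_pos: [0.4479, 0.0104, 0.0893]
tcp_rot: [180.0, -0.1, 16.8]
wrist_force: [-0.5, -0.4, 5.5]
opening: -0.0003
grasp_force: 2.8
```

Request:
send_rows(moves=[0,0,0.4,0,0,0,1,0,0,0.6,0,0,0,1,0,0,0,0,0,0,1,0,0,1,0,0,0,1,0,0,1,0,0,0,1,0,0,1,0,0,0,1,0,0,0.6,0,0,0,1,-0.15,0.94,0,0,0,0,1])

```text
time: 9.25
ee_pos: [0.4443, 0.0335, 0.2046]
tcp_rot: [180.0, -0.1, 16.7]
wrist_force: [0.3, -1.2, 0.3]
opening: -0.0
grasp_force: 0.0
```

Request:
send_rows(moves=[-0.15,0.94,0,0,0,0,1,-0.15,0.94,0,0,0,0,1,-0.15,0.94,0,0,0,0,1,-0.15,0.94,0,0,0,0,1,-0.15,0.94,0,0,0,0,1,-0.15,0.94,0,0,0,0,1,-0.15,0.94,0,0,0,0,1,-0.15,0.94,0,0,0,0,1])

```text
time: 10.25
ee_pos: [0.4308, 0.1735, 0.2038]
tcp_rot: [-177.7, 0.0, 20.6]
wrist_force: [-0.1, -0.4, 0.5]
opening: 0.0002
grasp_force: 0.0
```

Request:
send_rows(moves=[-0.15,0.94,0,0,0,0,1,-0.15,0.94,0,0,0,0,1,0,0,-0.8,0,0,0,1,0,0,-0.8,0,0,0,1,0,0,-0.4,0,0,0,1,0,0,0,0,0,0,1])

```text
time: 11.0
ee_pos: [0.4323, 0.1967, 0.1535]
tcp_rot: [-176.7, 0.1, 22.5]
wrist_force: [0.7, -0.4, 0.1]
opening: -0.0003
grasp_force: 0.0
```

```bash
python3 - <<'E'
from h import *
s=bot.camera("side");t=bot.camera("top")
o=bot.get_obs();print(o["ee_pos"],o["wrist_force"])
a=cv2.resize(s["color"][140:270,260:360,::-1],None,fx=4,fy=4,interpolation=cv2.INTER_CUBIC)
b=cv2.resize(t["color"][190:320,220:320,::-1],None,fx=4,fy=4,interpolation=cv2.INTER_CUBIC)
cv2.imwrite("pics/tall1.png",np.hstack([a,b]))
E
```

```text
[0.43278708 0.19678436 0.1545077 ] [-0.23320718 -0.34367329  0.61553801]
```

View pics/tall1.png

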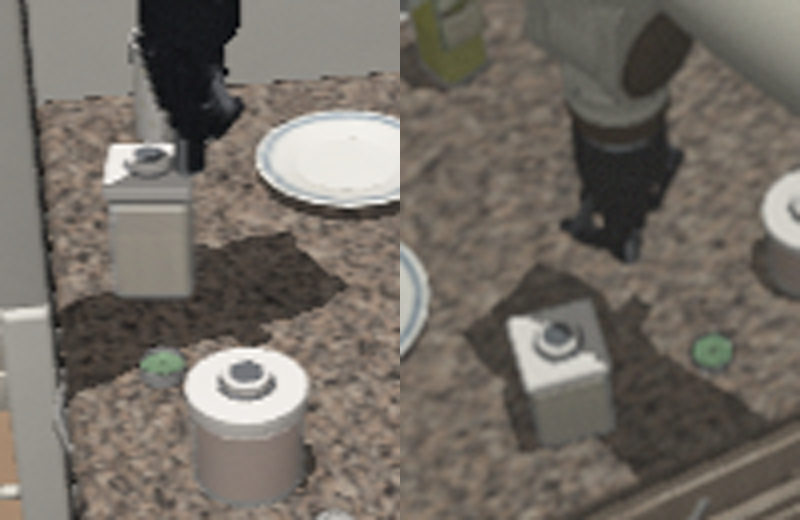

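The picture shows the tip short of the tall box, to the right and in the gap, and nothing has been touched. The arm stopped following the commands, so I'll check the joints.

```bash
python3 - <<'E'
from h import *
o=bot.get_obs();print(o["time"],o["q"].round(1) if hasattr(o["q"],'round') else o["q"],o["ee_pos"],o["tcp_rot"],o["joint_efforts"],o["torque"],o["qd"])
E
```

```text
11.1 [ 22.5  -6.2  -9.5  86.6   3.3 179.9] [0.43278708 0.19678436 0.1545077 ] [-1.76688471e+02 -2.03142484e-02  2.25235268e+01] [ 4.45501611e-02 -3.96513462e+01  4.63192105e+01 -2.53796065e-02
  1.88339073e-01 -6.21733739e-05] [-0.0316795  -0.0111288   0.02210192] [-0.05815089 -0.1672398   0.26459903 -0.06640227  0.02452861  0.00044233]
```

Joint 6 is at its 180° limit. I'll rise, yaw positive and level the tool, then carry on.

Request:
send_rows(moves=[0,0,0.8,0,0,0,1,0,0,0.8,0,0,0.8,1,0,0,0,0,0,0.9,1,0,0,0,0,0,0.9,1,0,0,0,0,0,0.9,1,0,0,0,0,0,0.9,1,0,0,0,0,0,0,1])

```text
time: 11.98
ee_pos: [0.4329, 0.1968, 0.1946]
tcp_rot: [-176.7, -0.0, 60.3]
wrist_force: [-1.3, 0.4, -0.4]
opening: 0.0002
grasp_force: 0.0
```

```bash
python3 - <<'E'
from h import *
from scipy.spatial.transform import Rotation as R
o=bot.get_obs();r=R.from_euler('xyz',o["tcp_rot"],degrees=True)
print(o["ee_pos"],o["tcp_rot"],np.round(o["q"],1))
g=R.from_euler('xyz',[180,0,o["tcp_rot"][2]],degrees=True)
print((g*r.inv()).as_rotvec()/.15)
E
```

```text
[0.43287427 0.19680592 0.19455828] [-1.76726649e+02 -2.61334941e-02  6.02852580e+01] [ 22.9  -3.8  -2.9  92.9   2.6 142.6]
[-1.91431483e-01 -3.29281713e-01 -8.68607375e-05]
```

Request:
send_rows(moves=[-0.27,0.72,0,-0.19,-0.33,0,1,-0.27,0.72,0,0,0,0,1,-0.27,0.72,0,0,0,0,1,-0.27,0.72,0,0,0,0,1,0,0,-0.6,0,0,0,1,0,0,-0.6,0,0,0,1,0,0,0,0,0,0,1])

```text
time: 12.85
ee_pos: [0.4051, 0.2676, 0.162]
tcp_rot: [-179.9, 0.2, 60.2]
wrist_force: [0.3, -0.6, -0.3]
opening: 0.0001
grasp_force: 0.0
```

```bash
python3 - <<'E'
from h import *
s=bot.camera("side");t=bot.camera("top")
o=bot.get_obs();print(o["ee_pos"],o["tcp_rot"],o["wrist_force"])
a=cv2.resize(s["color"][140:270,260:360,::-1],None,fx=4,fy=4,interpolation=cv2.INTER_CUBIC)
b=cv2.resize(t["color"][190:320,220:320,::-1],None,fx=4,fy=4,interpolation=cv2.INTER_CUBIC)
cv2.imwrite("pics/tall2.png",np.hstack([a,b]))
E
```

```text
[0.40563746 0.26806939 0.16369356] [-1.79957803e+02  5.95020277e-02  6.02650669e+01] [0.04754526 0.29218164 0.33497414]
```

View pics/tall2.png

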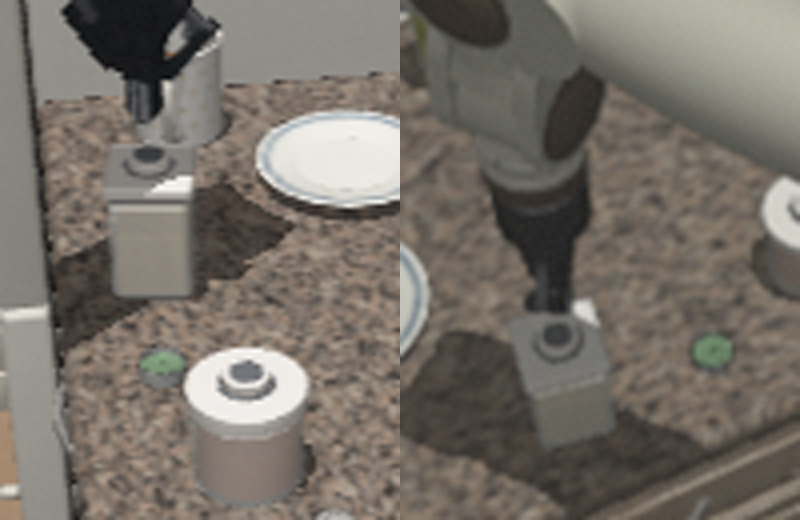

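Both views now show the tips straight over the tall button: (145,122) above (149,153) in the side crop, (547,308) above (558,340) in the top crop. Next I'll press.

Request:
send_rows(moves=[0,0,-0.8,0,0,0,1,0,0,-0.4,0,0,0,1,0,0,-0.24,0,0,0,1,0,0,-0.2,0,0,0,1,0,0,0,0,0,0,1,0,0,0,0,0,0,1])

```text
time: 13.7
ee_pos: [0.4057, 0.2686, 0.1233]
tcp_rot: [-180.0, 0.0, 60.3]
wrist_force: [-0.3, -1.3, 2.4]
opening: 0.0003
grasp_force: 0.8
```

Request:
send_rows(moves=[0,0,-0.16,0,0,0,1,0,0,0,0,0,0,1,0,0,0,0,0,0,1])

```text
time: 14.08
ee_pos: [0.4058, 0.2687, 0.1193]
tcp_rot: [-180.0, -0.0, 60.3]
wrist_force: [-0.7, -2.3, 5.9]
opening: -0.0001
grasp_force: 2.8
```

Request:
send_rows(moves=[0,0,0.4,0,0,0,1,0,0,0.6,0,0,0,1,0,0,0.8,0,0,0,1,0,0,0.8,0,0,0,1,0,0,0,0,0,0,1,0,0,0,0,0,0,1])

```text
time: 14.82
ee_pos: [0.4055, 0.2686, 0.1834]
tcp_rot: [-179.9, 0.1, 60.3]
wrist_force: [0.2, -0.3, -0.0]
opening: -0.0004
grasp_force: 0.0
```

```bash
python3 - <<'E'
from h import *
s=bot.camera("side");cv2.imwrite("pics/end.png",s["color"][...,::-1])
o=bot.get_obs();print(o["ee_pos"],o["wrist_force"])
E
```

```text
[0.40532079 0.26846326 0.18304048] [0.19421502 0.29399071 0.44770931]
```

View pics/end.png

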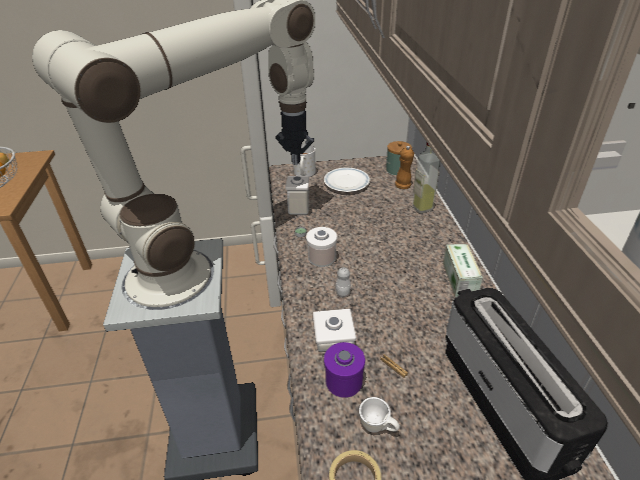

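The boxes stand where they were, at (334,323), (321,233) and (297,180). All the bystanders are in place and the tips are clear of everything.

```bash
python3 -c "
from workcell import bot
print(bot.job_done())"
```

```text
the job is handed in; nothing more can be done
None
```

I pressed the three lid buttons in order (low box, round jar, tall box) about 5.5–6 mm each, at roughly 6 N, and released them; the last picture shows everything still in place, and the job is handed in, though no verdict came back.

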